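# Seat the seed-counter bowl and start its clamping screw

## Robot

A 6-joint arm with a two-finger parallel gripper is mounted at the origin on the work surface. World frame = base frame: x ahead of the robot, y to its left, z up, the work surface at z = 0. Lengths are in mm, angles in rad, forces in N, time in s.
With the tool pointing down it reaches from about 275 to 1000 mm from the base axis. Payload 8.4 kg.
Tool frame: the origin (TCP) lies midway between the tips of the shut fingers; the grasp point (between the pads) lies grip_depth behind it (grip_depth is the distance from the TCP to the grasp point, in mm); z points along the fingers, y is the line along which they close (so a half turn about z gives the same grasp; the last joint's range is limited). The gripper opens to 85 mm and grips with 20 to 120 N. Pads are 22 mm wide; open, the fingers measure 114 mm over their backs; the gripper's body (76 mm by 85 mm) begins 54 mm behind the grasp point. The pads swing forward as they close: fully open they stand 13 mm farther back than shut.
Start: joints at [-1.2, 0.353, 1.633, -0, 1.155, -0.002], TCP at [227.639, -582.072, 205.081] pointing down, gripper open.
Joint ranges: [-2.63, 2.63], [-0.92, 2.1], [0.06, 2.66], [-1.3, 4.44], [0, 2.69], [-3.02, 3.02]. Speed limits (rad/s): [2.22, 2.22, 2.79, 3.14, 3.14, 3.14].

## Interface

Orientations are given as [roll, pitch, yaw] about the fixed x, y, z axes, in that order (R = Rz(yaw) Ry(pitch) Rx(roll)).
In Python, from rig import * gives the robot as it stands.
- The arm moves only by the shell command python3 -m creep 'ROWS' [FORCE]. ROWS is JSON, a list of rows, each an object of numbers: "x", "y", "z": the shift along the tool's x, y, z in mm; "rx", "ry", "rz": the turn, a rotation vector about the tool's x, y, z in rad; "hand": the finger opening in mm, from 0 to 85.4. A call has 1 to 20 rows; each row shifts and turns the commanded pose from where the row before left it, along the tool's axes as they then stand; what a row does not reach is not made up. A row lasts 1/8 s, in which the tool goes at most 62.5 mm and 10.7 degrees, less where a joint would pass 70% of its speed; a pose out of reach is approached as far as the arm can. A call with a gripper value outside its range is refused whole. The fingers move at their own pace and stop on an object; FORCE is the grip in N (left out, the last holds). Time passes only in rows, so rows that do not move let the fingers close. It gives the time, the measured TCP pose, the force, the opening and the grip force at its end, in the units of the state.
- sense(): the state, without advancing time (a new reading comes with each control period).
- grab_frame(name): name is "side" or "top"; returns the picture (400x640x3 uint8, red, green, blue); there is no depth.
- get_calibration(name): a dict with "K" (3x3 intrinsics, pixels), "R" (3x3) and "t" (3): a world point X has camera coordinates R X + t. Camera axes: x right, y down, z forward; pixel columns grow to the right and rows downward; lengths in mm; the calibration is good to about 2 mm. A picture is of the moment at which its call begins. get_calibration takes no time and is no camera call.
- sign_off(): hands the job in; it is judged then, once.
The state is a dict: "clock": time; "qpos": joint angles; "qvel": joint speeds; "joint_efforts": joint torques, N m; "eef_pos": TCP position; "tcp_rot": TCP orientation; "contact_force": force on the tool from outside, world axes, zero at the start; "wrist_torque": the same for the moment, N m; "opening": opening from 0.0 (shut) to 1.0 (fully open); "grasp_force": force on a finger pad.
Only numpy, scipy, OpenCV 4.12 (cv2) and the standard library are available. Lean on these libraries where they do the work, as an engineer would, in place of code of your own. Each camera call takes 0.05 s, during which the arm holds its last target. There are 200 camera calls.

## Task

Put the metal feeder bowl back on the seed counter's drive, fully down over its two locating pins with its outlet above the black photo gate. Then start the bowl's black centre knob the careful way: let it bear on the thread and turn it backward (anticlockwise from above) until you feel the thread drop, then forward (clockwise) one full turn. Leave it started, not tightened, and finish while still gripping the knob; everything else on the bench stays where it is.

Things in the scene. Friction and masses are not known exactly. Their poses are not given: they have to be found in the camera images.
- bowl_foot (a point): Loose aluminium feeder bowl (0.28 to 0.55 kg; may be carried by its knob): dish 200 mm across, 62 mm high, 4 mm wall. Point: centre of its flat underside, which stands on the bench at the start; z up its axis, +y to its outlet. Two sockets below, 10 mm wide, 16 mm deep, at x = +63 and -56 mm: it fits one way round only. Seated, its frame coincides with drive_top.
- outlet (a point): Tip of the bowl's steel outlet gutter (26 mm wide, red marker where it leaves the rim), 140 mm from the bowl's axis along its +y, 48 mm above its underside.
- knob_center (a point): Centre of the black fluted round knob (44 mm diameter, 28 mm high, blue cap with a white tick) on the bowl's axis; z up. It is 64 mm above the bowl's underside, plus knob_lift. Below it a hub 32 mm wide, 14 mm high, then a shallow dome; free radius of 80 mm or more round the knob, which stands higher than the rim.
- knob: The knob with its steel screw, 0.22 kg, captive in the bowl. Origin: middle of the knob's lower face, 14 mm below its centre. The screw (28 mm thick, coarse single right-hand thread, 6 mm pitch) hangs 46 mm below it inside the bowl.
- knob_lift (a joint): Height of the knob above its tightened place, 0 to 0.026 m, sliding freely: 0 on the bench, 0.026 (stop) when the bowl hangs from it. Bowl seated and knob let down, its thread rests on the boss's thread: turned backward it climbs 6 mm a turn up to 0.020 and there drops to 0.014; forward from there it screws down 6 mm a turn (one turn: 0.008). Free play 1.5 mm.
- knob_turn (a joint): Turn of the knob in the bowl, rad, no stops, 0 at the start, positive clockwise from above (forward), negative backward. 0.04 N m of friction, so the hanging bowl turns with the knob and the knob stays where it is left. From 0 the thread drop comes after 0.7 to 1.9 rad backward, each time elsewhere.
- drive_top (a point): Centre of the top of the seed counter's round aluminium drive head, 160 mm across, 95 mm above the bench, the bowl's seat; z up, +y to the photo gate. Fixed white console with a black drum. Two steel pins 8 mm thick, 12.5 mm high, tapered tips, at x = +63 and -56 mm; in the middle a brass threaded boss, 42 mm across, 28 mm high, goes up inside the bowl's dome.
- gate (a point): Top of the fixed black photo gate at the counter's side, 140 mm from the drive's axis along its +y, 130 mm above the bench; the seated bowl's outlet ends 13 mm above it.
- dish_maize: Bystander: glass dish of yellow maize, 90 mm across, 16 mm high; origin at its underside.
- dish_beans: Bystander: glass dish of dark red beans, 90 mm across, 16 mm high; origin at its underside.
- dish_stack: Bystander: two stacked dishes of wheat, 90 mm across, 32 mm high; origin at the underside.
- amber_bottle: Bystander: amber bottle with black cap, 52 mm across, 110 mm high; origin at its underside.
- sample_jar: Bystander: glass jar with blue lid, 68 mm across, 85 mm high; origin at its underside.
- catch_cup: Bystander: clear cup under the photo gate, 40 mm across, 58 mm high; origin at its underside.
- bench_brush: Bystander: bench brush, 180 mm long, 20 mm high, lying flat; origin under its middle.
- seed_scoop: Bystander: small steel seed scoop, 140 mm long, lying flat; origin under its middle.

How it is judged:
By the outcome, as a careful person would: the job done as asked, in the order asked, and still so for the second after the job is handed in, while the arm keeps its last pose, push and grip.
It also fails if it takes over 72 s, if anything falls off the work surface, if the arm or the gripper's body presses on something with over 40 N, if the wrist force passes 120 N, or if a joint passes its speed limit or range.

## Working session

There is one attempt and no reset: what is moved stays moved. The work goes in short steps, Python scripts to look and compute and a shell command to move; the robot and the scene stay as the last step left them, time stands still between calls to the robot, and variables do not carry over. Pictures are saved under pics/ and viewed, at most 10 in all, crops included, and the job is handed in when it is done.

```bash
ls; mkdir -p pics; python3 - <<'E'
from rig import *
import cv2
for n in("top","side"):
    cv2.imwrite(f"pics/{n}0.png",grab_frame(n)[:,:,::-1])
    c=get_calibration(n);print(n,c)
s=sense();print(s)
E
```

```text
pics
top {'K': array([[417.70829157,   0.        , 317.63741559],
       [  0.        , 417.70829157, 198.17322966],
       [  0.        ,   0.        ,   1.        ]]), 'R': array([[ 2.91660478e-02, -9.99559359e-01,  5.51635170e-03],
       [-9.83612594e-01, -2.96821707e-02, -1.77834848e-01],
       [ 1.77920224e-01, -2.39213312e-04, -9.84044885e-01]]), 't': array([3.43686659e-01, 5.88972581e+02, 1.32986524e+03])}
side {'K': array([[386.96135064,   0.        , 311.50582269],
       [  0.        , 386.96135064, 197.55236034],
       [  0.        ,   0.        ,   1.        ]]), 'R': array([[-0.9167729 , -0.39920281,  0.01282837],
       [-0.23955422,  0.52387071, -0.81741866],
       [ 0.31959542, -0.75246036, -0.57590119]]), 't': array([542.19977125, 219.36896043, 954.86863687])}
{'clock': 0.1, 'qpos': array([-1.20039864e+00,  3.53582229e-01,  1.63403476e+00,  3.12049978e-05,
        1.15518700e+00, -2.41446214e-03]), 'qvel': array([ 0.00047188, -0.00167745, -0.00257355,  0.00112867, -0.00067573,
        0.00055273]), 'joint_efforts': array([ 9.03835898e-04, -6.06354547e+01, -3.42819464e+01,  9.12028008e-05,
        3.98654229e-03,  1.94205126e-05]), 'eef_pos': array([ 227.48951754, -581.65600347,  204.44537929]), 'tcp_rot': array([-3.14038139e+00, -3.14578862e-05,  3.72799515e-01]), 'contact_force': array([-0.11446598, -0.69777517, -0.21637217]), 'wrist_torque': array([ 0.02640917, -0.04641454,  0.02296712]), 'grasp_force': 0.0, 'opening': 1.00065816130918}
```

View pics/top0.png

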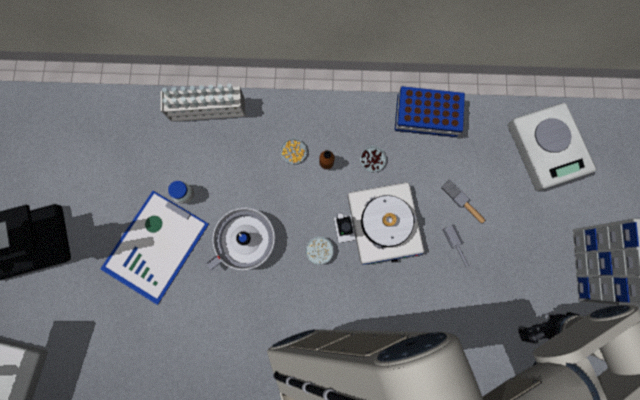

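View pics/side0.png

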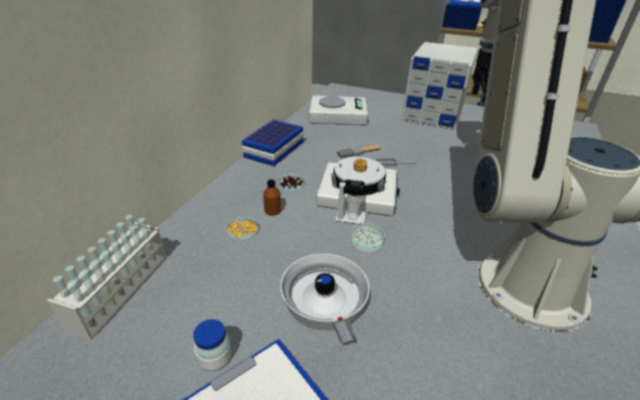

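The top view shows the bowl with its blue cap at about (243,238), outlet tip about (212,265), drive at (388,220) and gate at (346,227). The dish stack stands between them at (320,251). In the side view the cap is at (324,283), the drive at (359,176) and the boss at (361,165).

```bash
cat > h.py <<'E'
from rig import *
import numpy as np, cv2
def px(n,P):
    c=get_calibration(n);q=c["K"]@(c["R"]@np.asarray(P,float)+c["t"]);return q[:2]/q[2]
def plane(n,uv,z):
    c=get_calibration(n);d=c["R"].T@np.linalg.solve(c["K"],[uv[0],uv[1],1.]);o=-c["R"].T@c["t"]
    return o+d*(z-o[2])/d[2]
def tri(uvt,uvs):
    A=[];b=[]
    for n,uv in(("top",uvt),("side",uvs)):
        c=get_calibration(n);P=c["K"]@np.c_[c["R"],c["t"]]
        for i in(0,1):
            r=uv[i]*P[2]-P[i];A.append(r[:3]);b.append(-r[3])
    return np.linalg.lstsq(np.array(A),np.array(b),rcond=None)[0]
def blobs(m,box,amin=3):
    x0,y0,x1,y1=box;k=np.zeros(m.shape,np.uint8);k[y0:y1,x0:x1]=m[y0:y1,x0:x1]
    n,l,st,ce=cv2.connectedComponentsWithStats(k)
    return [(st[i,4],ce[i].round(2),st[i,:4]) for i in range(1,n) if st[i,4]>=amin]
E
python3 - <<'E'
from h import *
boxes={"top":[(200,200,285,280),(330,180,430,270)],"side":[(275,245,375,350),(315,145,400,225)]}
rows=[]
for n in boxes:
    im=np.mean([grab_frame(n) for _ in range(4)],0).astype(np.uint8)
    np.save(n+".npy",im)
    h=cv2.cvtColor(im,cv2.COLOR_RGB2HSV);H,S,V=h[...,0],h[...,1],h[...,2]
    for b in boxes[n]:
        print(n,b)
        print(" blue",blobs((H>100)&(H<130)&(S>120)&(V>50),b))
        print(" red",blobs(((H<8)|(H>172))&(S>90)&(V>60),b))
        print(" brass",blobs((H>10)&(H<28)&(S>90),b))
        print(" dark",blobs(V<45,b,8))
    rows.append(np.hstack([cv2.resize(im[b[1]:b[3],b[0]:b[2]],(400,300),interpolation=cv2.INTER_CUBIC) for b in boxes[n]]))
cv2.imwrite("pics/crops.png",np.vstack(rows)[:,:,::-1])
E
```

```text
top (200, 200, 285, 280)
 blue [(np.int32(55), array([203.18, 227.45]), array([200, 219,   9,  18], dtype=int32)), (np.int32(59), array([242.44, 237.97]), array([238, 234,   9,   9], dtype=int32))]
 red [(np.int32(7), array([218.29, 256.86]), array([217, 256,   3,   3], dtype=int32))]
 brass []
 dark [(np.int32(61), array([244.49, 238.54]), array([237, 232,  13,  13], dtype=int32))]
top (330, 180, 430, 270)
 blue []
 red []
 brass [(np.int32(105), array([389.18, 219.06]), array([383, 213,  13,  13], dtype=int32))]
 dark [(np.int32(152), array([344.5 , 225.31]), array([337, 217,  16,  18], dtype=int32)), (np.int32(38), array([365.95, 232.39]), array([361, 220,  16,  24], dtype=int32)), (np.int32(15), array([394.6 , 260.07]), array([392, 259,   6,   3], dtype=int32))]
side (275, 245, 375, 350)
 blue [(np.int32(97), array([325.21, 279.05]), array([319, 274,  13,  11], dtype=int32)), (np.int32(56), array([280.57, 344.5 ]), array([275, 340,  12,  10], dtype=int32))]
 red [(np.int32(11), array([339.64, 318.09]), array([338, 317,   4,   3], dtype=int32))]
 brass []
 dark [(np.int32(174), array([324.95, 287.3 ]), array([316, 277,  18,  17], dtype=int32))]
side (315, 145, 400, 225)
 blue []
 red []
 brass [(np.int32(60), array([371.13, 147.97]), array([363, 146,  17,   5], dtype=int32)), (np.int32(133), array([359.91, 164.88]), array([354, 159,  13,  13], dtype=int32))]
 dark [(np.int32(24), array([337.38, 181.17]), array([336, 177,   5,  10], dtype=int32)), (np.int32(309), array([359.51, 188.69]), array([344, 181,  34,  14], dtype=int32))]
```

View pics/crops.png

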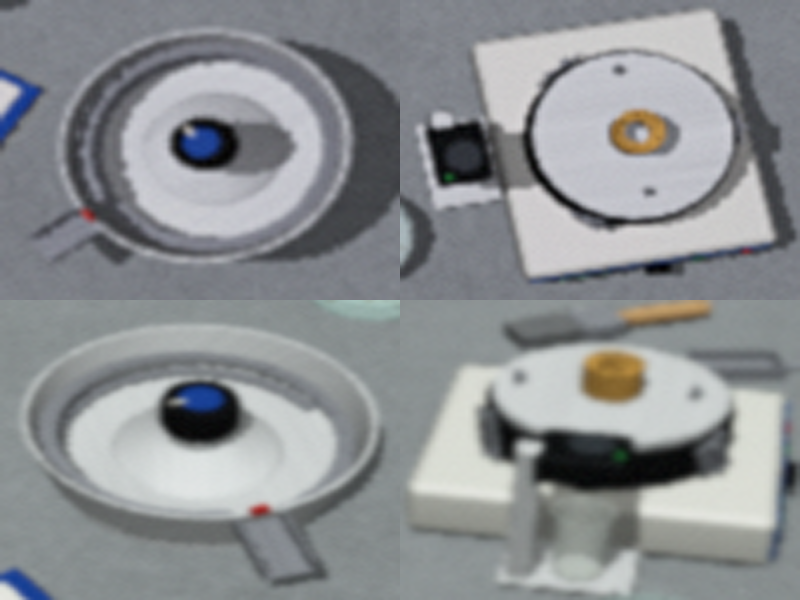

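The crops show the pins as dark dots on the drive at about (385,201) and (392.5,237) in the top view. Both bowl and drive are clear, so I'll compute the poses next.

```bash
python3 - <<'E'
from h import *
import rig; print("grip_depth",getattr(rig,"grip_depth",None),[k for k in dir(rig) if k[0]!='_'])
t=np.load("top.npy");s=np.load("side.npy")
def fitc(n,mask,z):
    cs,_=cv2.findContours(mask.astype(np.uint8),cv2.RETR_EXTERNAL,cv2.CHAIN_APPROX_NONE)
    c=cv2.convexHull(max(cs,key=cv2.contourArea))[:,0]
    P=np.array([plane(n,p,z)[:2] for p in c]);A=np.c_[2*P,np.ones(len(P))]
    q=np.linalg.lstsq(A,(P**2).sum(1),rcond=None)[0];r=np.sqrt(q[2]+q[0]**2+q[1]**2)
    return q[:2],r,np.abs(np.hypot(*(P-q[:2]).T)-r).max()
# knob silhouettes
for n,im,b in(("top",t,(230,225,256,250)),("side",s,(310,268,342,300))):
    h=cv2.cvtColor(im,cv2.COLOR_RGB2HSV);H,S,V=[h[...,i] for i in range(3)]
    blue=(H>100)&(H<130)&(S>120)&(V>50);m=blue|(V<50)
    print(n,"knob",blobs(m,b,20),"cap",blobs(blue,b))
capT=(242.44,237.97);capS=(325.21,279.05)
print("cap tri",tri(capT,capS),"top@79",plane("top",capT,79),"side@79",plane("side",capS,79))
print("mark tri",tri((218.29,256.86),(339.64,318.09)),plane("top",(218.29,256.86),62),plane("side",(339.64,318.09),62))
# boss: brass
for n,im,c in(("top",t,(389.18,219.06)),("side",s,(359.91,164.88))): print("boss",n,plane(n,c,123 if n=="top" else 111))
# pins: dark blobs against local median
for n,im,b in(("top",t,(368,190,412,250)),("side",s,(336,155,397,190))):
    g=cv2.cvtColor(im,cv2.COLOR_RGB2GRAY).astype(float);bg=cv2.medianBlur(g.astype(np.uint8),9).astype(float);d=bg-g
    for a,c,st in blobs(d>25,b,3):
        x,y,w,h=st;w_=np.clip(d[y-1:y+h+1,x-1:x+w+1]-5,0,None);yy,xx=np.mgrid[y-1:y+h+1,x-1:x+w+1]
        cc=((w_*xx).sum()/w_.sum(),(w_*yy).sum()/w_.sum());print("pin",n,a,np.round(cc,2),plane(n,cc,101).round(1))
# gate
print("gate",plane("top",(344.5,225.31),130))
E
```

```text
grip_depth 18.700000000000003 ['MotionError', 'get_calibration', 'grab_frame', 'grip_depth', 'sense', 'sign_off']
top knob [(np.int32(127), array([243.43, 238.13]), array([237, 232,  14,  13], dtype=int32))] cap [(np.int32(59), array([242.44, 237.97]), array([238, 234,   9,   9], dtype=int32))]
side knob [(np.int32(280), array([324.91, 284.22]), array([316, 274,  18,  20], dtype=int32))] cap [(np.int32(97), array([325.21, 279.05]), array([319, 274,  13,  11], dtype=int32))]
cap tri [448.23700176 254.02559335  77.54544361] top@79 [447.85145756 253.69939351  79.        ] side@79 [448.09948919 255.34698423  79.        ]
mark tri [386.21365915 329.6482957   64.23848708] [386.5575642  330.22786653  62.        ] [386.37797472 327.92412958  62.        ]
boss top [ 516.6593931  -206.79350518  123.        ]
boss side [ 516.82584398 -204.19577725  111.        ]
pin top 110 [384.37 199.85] [ 581.  -195.3  101. ]
pin top 12 [384.42 200.58] [ 578.6 -195.5  101. ]
pin top 33 [396.25 220.6 ] [ 515.4 -233.   101. ]
pin top 5 [382.84 217.68] [ 523.4 -190.5  101. ]
pin top 4 [389.35 216.26] [ 528.6 -2
[... 165 characters left out ...]
n side 23 [344.15 155.17] [ 588.2 -259.8  101. ]
pin side 6 [378.54 159.07] [ 477.4 -282.4  101. ]
pin side 10 [340.04 165.33] [ 577.7 -191.8  101. ]
pin side 16 [364.79 168.41] [ 500.7 -206.4  101. ]
pin side 6 [384.65 165.57] [ 448.4 -249.8  101. ]
pin side 12 [354.86 168.67] [ 528.5 -191.8  101. ]
pin side 11 [377.32 169.57] [ 463.  -216.1  101. ]
pin side 30 [384.15 177.27] [ 431.8 -180.8  101. ]
pin side 63 [340.22 181.85] [ 544.1 -101.2  101. ]
pin side 7 [361.87 181.96] [ 485.4 -127.5  101. ]
pin side 8 [376.08 185.14] [ 442.2 -128.4  101. ]
pin side 8 [382.95 188.49] [ 419.2 -119.5  101. ]
pin side 3 [376.75 189.2 ] [ 434.6 -108.4  101. ]
gate [492.14924995 -67.5431316  130.        ]
```

Measurements agree with the sizes given. The pins are 117.7 mm apart against the nominal 119. Drive centre is about (517,-206) with its x axis at 11.6°. Bowl is at about (449,254.5), with its outlet direction at 130° and the marker 97 mm from the axis. I'm moving above the bowl now.

```bash
python3 -m creep '[{"x":28.4,"y":-38.8,"hand":85},{"x":28.4,"y":-38.8},{"x":28.4,"y":-38.8},{"x":28.4,"y":-38.8},{"x":28.4,"y":-38.8},{"x":28.4,"y":-38.8},{"x":28.4,"y":-38.8},{"x":28.4,"y":-38.8},{"x":28.4,"y":-38.8},{"x":28.4,"y":-38.8},{"x":28.4,"y":-38.8},{"x":28.4,"y":-38.8},{"x":28.4,"y":-38.8},{"x":28.4,"y":-38.8},{"x":28.4,"y":-38.8},{"x":28.4,"y":-38.8},{"x":28.4,"y":-38.8},{"x":28.4,"y":-38.8},{"rz":0.12},{"rz":0.12}]' 20; python3 -c "
from rig import *;s=sense();print(s['qpos'].round(3),s['eef_pos'],s['tcp_rot'])"
```

```text
[-1.2    0.353  1.633  0.     1.155 -0.002] [ 227.63030809 -582.07268599  205.06392281] [-3.14156652e+00 -1.22732851e-05  3.72771681e-01]schema error: expected keys x, y, z, rx, ry, rz, hand
```

```bash
python3 -m creep '[{"x":28.4,"y":-38.8,"z":0,"rx":0,"ry":0,"rz":0,"hand":85},{"x":28.4,"y":-38.8,"z":0,"rx":0,"ry":0,"rz":0,"hand":85},{"x":28.4,"y":-38.8,"z":0,"rx":0,"ry":0,"rz":0,"hand":85},{"x":28.4,"y":-38.8,"z":0,"rx":0,"ry":0,"rz":0,"hand":85},{"x":28.4,"y":-38.8,"z":0,"rx":0,"ry":0,"rz":0,"hand":85},{"x":28.4,"y":-38.8,"z":0,"rx":0,"ry":0,"rz":0,"hand":85},{"x":28.4,"y":-38.8,"z":0,"rx":0,"ry":0,"rz":0,"hand":85},{"x":28.4,"y":-38.8,"z":0,"rx":0,"ry":0,"rz":0,"hand":85},{"x":28.4,"y":-38.8,"z":0,"rx":0,"ry":0,"rz":0,"hand":85},{"x":28.4,"y":-38.8,"z":0,"rx":0,"ry":0,"rz":0,"hand":85},{"x":28.4,"y":-38.8,"z":0,"rx":0,"ry":0,"rz":0,"hand":85},{"x":28.4,"y":-38.8,"z":0,"rx":0,"ry":0,"rz":0,"hand":85},{"x":28.4,"y":-38.8,"z":0,"rx":0,"ry":0,"rz":0,"hand":85},{"x":28.4,"y":-38.8,"z":0,"rx":0,"ry":0,"rz":0,"hand":85},{"x":28.4,"y":-38.8,"z":0,"rx":0,"ry":0,"rz":0,"hand":85},{"x":28.4,"y":-38.8,"z":0,"rx":0,"ry":0,"rz":0,"hand":85},{"x":28.4,"y":-38.8,"z":0,"rx":0,"ry":0,"rz":0,"hand":85},{"x":28.4,"y":-38.8,"z":0,"rx":0,"ry":0,"rz":0,"hand":85},{"x":0,"y":0,"z":0,"rx":0,"ry":0,"rz":0.12,"hand":85},{"x":0,"y":0,"z":0,"rx":0,"ry":0,"rz":0.12,"hand":85}]' 20; python3 -c "
from rig import *;s=sense();print(s['clock'],s['qpos'].round(3),s['eef_pos'],s['tcp_rot'])"
```

```text
clock: 3.0
eef_pos: [449.3, 255.3, 204.9]
tcp_rot: [3.141, 0.0, 0.13]
contact_force: [-0.4, -0.1, -0.3]
opening: 0.999
grasp_force: 0.0
3.0 [ 0.514  0.185  1.862 -0.     1.095  1.954] [449.26932928 255.25155686 204.90584561] [3.14148226e+00 2.57299806e-04 1.30143882e-01]
```

```bash
python3 -m creep '[{"x":0,"y":0,"z":40,"rx":0,"ry":0,"rz":0,"hand":85},{"x":0,"y":0,"z":40,"rx":0,"ry":0,"rz":0,"hand":85},{"x":0,"y":0,"z":40,"rx":0,"ry":0,"rz":0,"hand":85},{"x":0,"y":0,"z":27,"rx":0,"ry":0,"rz":0,"hand":70},{"x":0,"y":0,"z":10,"rx":0,"ry":0,"rz":0,"hand":40},{"x":0,"y":0,"z":0,"rx":0,"ry":0,"rz":0,"hand":40},{"x":0,"y":0,"z":0,"rx":0,"ry":0,"rz":0,"hand":40},{"x":0,"y":0,"z":0,"rx":0,"ry":0,"rz":0,"hand":40},{"x":0,"y":0,"z":0,"rx":0,"ry":0,"rz":0,"hand":40},{"x":0,"y":0,"z":0,"rx":0,"ry":0,"rz":0,"hand":40}]' 20; python3 - <<'E'
from h import *
s=sense();print(s['eef_pos'],s['contact_force'],s['wrist_torque'])
im=grab_frame("top");h=cv2.cvtColor(im,cv2.COLOR_RGB2HSV);H,S,V=[h[...,i] for i in range(3)]
print(blobs((H>100)&(H<130)&(S>120)&(V>50),(230,225,256,250)),blobs(((H<8)|(H>172))&(S>90)&(V>60),(200,230,240,280)))
E
```

```text
clock: 4.25
eef_pos: [449.4, 254.6, 48.4]
tcp_rot: [-3.141, -0.0, 0.133]
contact_force: [-1.9, -0.2, -3.2]
opening: 0.49
grasp_force: 20.6
[449.41108953 254.56208511  48.35192987] [-1.89000808 -0.1652891  -3.20099843] [-0.16512927  0.3875465  -0.02844692]
[] []
```

```bash
python3 -m creep '[{"x":0,"y":0,"z":0,"rx":0,"ry":0,"rz":0,"hand":65},{"x":0,"y":0,"z":0,"rx":0,"ry":0,"rz":0,"hand":65},{"x":0,"y":0,"z":0,"rx":0,"ry":0,"rz":0,"hand":65},{"x":0,"y":0,"z":0,"rx":0,"ry":0,"rz":-0.174,"hand":65},{"x":0,"y":0,"z":0,"rx":0,"ry":0,"rz":-0.174,"hand":65},{"x":0,"y":0,"z":0,"rx":0,"ry":0,"rz":-0.174,"hand":65},{"x":0,"y":0,"z":0,"rx":0,"ry":0,"rz":-0.174,"hand":65},{"x":0,"y":0,"z":0,"rx":0,"ry":0,"rz":-0.174,"hand":65},{"x":0,"y":0,"z":0,"rx":0,"ry":0,"rz":-0.174,"hand":65},{"x":0,"y":0,"z":0,"rx":0,"ry":0,"rz":-0.174,"hand":65},{"x":0,"y":0,"z":0,"rx":0,"ry":0,"rz":-0.174,"hand":65},{"x":0,"y":0,"z":0,"rx":0,"ry":0,"rz":-0.174,"hand":65},{"x":0,"y":0,"z":0,"rx":0,"ry":0,"rz":0,"hand":40},{"x":0,"y":0,"z":0,"rx":0,"ry":0,"rz":0,"hand":40},{"x":0,"y":0,"z":0,"rx":0,"ry":0,"rz":0,"hand":40},{"x":0,"y":0,"z":0,"rx":0,"ry":0,"rz":0,"hand":40}]' 20;  python3 -m creep '[{"x":0,"y":0,"z":0,"rx":0,"ry":0,"rz":0,"hand":38},{"x":0,"y":0,"z":0,"rx":0,"ry":0,"rz":0,"hand":38},{"x":0,"y":0,"z":0,"rx":0,"ry":0,"rz":0,"hand":38}]' 45; python3 - <<'E'
from h import *
s=sense();print(s['eef_pos'],s['qpos'].round(3),s['wrist_torque'])
for n,b in(("top",(200,230,240,280)),("side",(320,300,360,340))):
    im=grab_frame(n);h=cv2.cvtColor(im,cv2.COLOR_RGB2HSV);H,S,V=[h[...,i] for i in range(3)]
    print(n,blobs(((H<8)|(H>172))&(S>90)&(V>60),b))
    cv2.imwrite(f"pics/{n}1.png",im[:,:,::-1])
E
```

```text
clock: 6.3
eef_pos: [450.0, 254.8, 48.5]
tcp_rot: [3.14, -0.0, 1.697]
contact_force: [1.5, 0.2, 5.8]
opening: 0.487
grasp_force: 19.9
clock: 6.68
eef_pos: [450.1, 254.9, 48.8]
tcp_rot: [3.14, -0.0, 1.697]
contact_force: [-0.5, -1.2, 9.2]
opening: 0.466
grasp_force: 44.1
[450.08156163 254.86921232  48.80900552] [ 0.512  0.398  1.988 -0.     0.754  0.386] [-0.21894108 -0.05205483 -0.03430263]
top []
side [(np.int32(12), array([339.58, 318.25]), array([338, 317,   4,   4], dtype=int32))]
```

```bash
python3 -m creep '[{"x":0,"y":0,"z":-8,"rx":0,"ry":0,"rz":0,"hand":38},{"x":0,"y":0,"z":-10,"rx":0,"ry":0,"rz":0,"hand":38},{"x":0,"y":0,"z":-6,"rx":0,"ry":0,"rz":0,"hand":38},{"x":0,"y":0,"z":-6,"rx":0,"ry":0,"rz":0,"hand":38},{"x":0,"y":0,"z":-10,"rx":0,"ry":0,"rz":0,"hand":38},{"x":0,"y":0,"z":-25,"rx":0,"ry":0,"rz":0,"hand":38},{"x":0,"y":0,"z":-30,"rx":0,"ry":0,"rz":0,"hand":38},{"x":0,"y":0,"z":-35,"rx":0,"ry":0,"rz":0,"hand":38},{"x":0,"y":0,"z":-35,"rx":0,"ry":0,"rz":0,"hand":38},{"x":0,"y":0,"z":-20,"rx":0,"ry":0,"rz":0,"hand":38},{"x":0,"y":0,"z":0,"rx":0,"ry":0,"rz":0,"hand":38},{"x":0,"y":0,"z":0,"rx":0,"ry":0,"rz":0,"hand":38}]' 50; python3 - <<'E'
from h import *
s=sense();print(s['eef_pos'],s['contact_force'],s['qpos'].round(3),s['wrist_torque'])
a=cv2.hconcat([grab_frame("top"),grab_frame("side")])
for n,im in(("top",a[:,:640]),("side",a[:,640:])):
    h=cv2.cvtColor(np.ascontiguousarray(im),cv2.COLOR_RGB2HSV);H,S,V=[h[...,i] for i in range(3)]
    print(n,px(n,[450,255,240]),[b for b in blobs(((H<8)|(H>172))&(S>90)&(V>60),(0,0,640,400)) ])
cv2.imwrite("pics/lift.png",cv2.hconcat([a[150:350,150:400],a[100:350,640+200:640+450][:200]])[:,:,::-1])
E
```

```text
clock: 8.28
eef_pos: [448.8, 254.3, 232.3]
tcp_rot: [-3.141, 0.0, 1.699]
contact_force: [0.2, 0.5, -1.0]
opening: 0.448
grasp_force: 0.0
[448.8449769  254.26355013 232.3181369 ] [ 0.17889186  0.47558936 -1.02598407] [0.513 0.156 1.833 0.    1.154 0.385] [-0.01406698 -0.01853852 -0.0212744 ]
top [232.1896802  232.37349049] [(np.int32(3), array([453.33, 105.  ]), array([453, 104,   2,   3], dtype=int32)), (np.int32(5), array([417. , 108.4]), array([415, 108,   5,   2], dtype=int32)), (np.int32(3), array([427., 113.]), array([426, 113,   3,   1], dtype=int32)), (np.int32(3), array([447.67, 114.  ]), array([447, 113,   2,   3], dtype=int32)), (np.int32(3), array([433.33, 121.  ]), array([433, 120,   2,   3], dtype=int32)), (np.int32(3), array([452.33, 123.  ]), array([452, 122,   2,   3], dtype=int32)), (np.int32(4), array([218.5, 256.5]), array([218, 256,   2,   2], dtype=int32))]
side [327.08010846 222.21023123] [(np.int32(12), array([286.75, 179.5 ]), array([284, 177,   6,   5], dtype=int32)), (np.int32(20), array([293.95, 182.15]), array([291, 178,   7,   8], dtype=int32)), (np.int32(3), array([290.33, 181.33]), array([290, 181,   2,   2], dtype=int32)), (np.int32(10), array([338.8, 318. ]), array([337, 317,   4,   3], dtype=int32))]
```

View pics/lift.png

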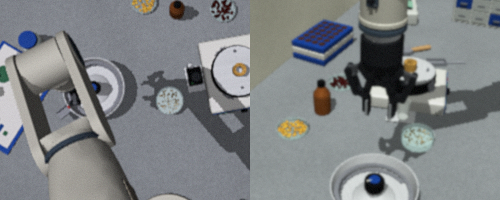

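The picture shows the bowl still on the bench. The grip slid off the knob's top edge, because the pads sat too high and at this opening they stand further back. I'll regrip about 10 mm lower, with a closing target well below the knob width.

```bash
python3 -m creep '[{"x":0,"y":0,"z":21,"rx":0,"ry":0,"rz":0.174,"hand":70},{"x":0,"y":0,"z":21,"rx":0,"ry":0,"rz":0.174,"hand":70},{"x":0,"y":0,"z":21,"rx":0,"ry":0,"rz":0.174,"hand":70},{"x":0,"y":0,"z":21,"rx":0,"ry":0,"rz":0.174,"hand":70},{"x":0,"y":0,"z":21,"rx":0,"ry":0,"rz":0.174,"hand":70},{"x":0,"y":0,"z":21,"rx":0,"ry":0,"rz":0.174,"hand":70},{"x":0,"y":0,"z":21,"rx":0,"ry":0,"rz":0.174,"hand":70},{"x":0,"y":0,"z":21,"rx":0,"ry":0,"rz":0.174,"hand":70},{"x":0,"y":0,"z":18,"rx":0,"ry":0,"rz":0.174,"hand":70},{"x":0,"y":0,"z":8,"rx":0,"ry":0,"rz":0,"hand":60},{"x":0,"y":0,"z":0,"rx":0,"ry":0,"rz":0,"hand":20},{"x":0,"y":0,"z":0,"rx":0,"ry":0,"rz":0,"hand":20},{"x":0,"y":0,"z":0,"rx":0,"ry":0,"rz":0,"hand":20},{"x":0,"y":0,"z":0,"rx":0,"ry":0,"rz":0,"hand":20},{"x":0,"y":0,"z":0,"rx":0,"ry":0,"rz":0,"hand":20}]' 20
```

```text
clock: 10.25
eef_pos: [449.3, 254.5, 39.2]
tcp_rot: [3.142, 0.0, 0.133]
contact_force: [-1.8, 0.1, -2.5]
opening: 0.502
grasp_force: 20.7
```

```bash
python3 -m creep '[{"x":0,"y":0,"z":0,"rx":0,"ry":0,"rz":0,"hand":60},{"x":0,"y":0,"z":0,"rx":0,"ry":0,"rz":0,"hand":60},{"x":0,"y":0,"z":0,"rx":0,"ry":0,"rz":-0.174,"hand":60},{"x":0,"y":0,"z":0,"rx":0,"ry":0,"rz":-0.174,"hand":60},{"x":0,"y":0,"z":0,"rx":0,"ry":0,"rz":-0.174,"hand":60},{"x":0,"y":0,"z":0,"rx":0,"ry":0,"rz":-0.174,"hand":60},{"x":0,"y":0,"z":0,"rx":0,"ry":0,"rz":-0.174,"hand":60},{"x":0,"y":0,"z":0,"rx":0,"ry":0,"rz":-0.174,"hand":60},{"x":0,"y":0,"z":0,"rx":0,"ry":0,"rz":-0.174,"hand":60},{"x":0,"y":0,"z":0,"rx":0,"ry":0,"rz":-0.174,"hand":60},{"x":0,"y":0,"z":0,"rx":0,"ry":0,"rz":-0.174,"hand":60},{"x":0,"y":0,"z":0,"rx":0,"ry":0,"rz":0,"hand":20},{"x":0,"y":0,"z":0,"rx":0,"ry":0,"rz":0,"hand":20},{"x":0,"y":0,"z":0,"rx":0,"ry":0,"rz":0,"hand":20},{"x":0,"y":0,"z":0,"rx":0,"ry":0,"rz":0,"hand":20}]' 20;  python3 -m creep '[{"x":0,"y":0,"z":0,"rx":0,"ry":0,"rz":0,"hand":20},{"x":0,"y":0,"z":0,"rx":0,"ry":0,"rz":0,"hand":20},{"x":0,"y":0,"z":-10,"rx":0,"ry":0,"rz":0,"hand":20},{"x":0,"y":0,"z":-8,"rx":0,"ry":0,"rz":0,"hand":20},{"x":0,"y":0,"z":-6,"rx":0,"ry":0,"rz":0,"hand":20},{"x":0,"y":0,"z":-6,"rx":0,"ry":0,"rz":0,"hand":20},{"x":0,"y":0,"z":-5,"rx":0,"ry":0,"rz":0,"hand":20},{"x":0,"y":0,"z":0,"rx":0,"ry":0,"rz":0,"hand":20}]' 60
```

```text
clock: 12.12
eef_pos: [450.5, 255.1, 39.7]
tcp_rot: [3.139, -0.001, 1.697]
contact_force: [1.5, -0.9, 5.3]
opening: 0.501
grasp_force: 20.0
clock: 13.12
eef_pos: [449.0, 254.4, 74.1]
tcp_rot: [-3.141, 0.0, 1.699]
contact_force: [0.2, 0.5, -6.8]
opening: 0.482
grasp_force: 62.6
```

The bowl is hanging, with 6.8 N on the wrist. I'm lifting and carrying it over.

```bash
python3 -m creep '[{"x":0,"y":0,"z":-20,"rx":0,"ry":0,"rz":0,"hand":20},{"x":0,"y":0,"z":-35,"rx":0,"ry":0,"rz":0,"hand":20},{"x":0,"y":0,"z":-40,"rx":0,"ry":0,"rz":0,"hand":20},{"x":0,"y":0,"z":-35,"rx":0,"ry":0,"rz":0,"hand":20},{"x":-5,"y":0,"z":-17,"rx":0,"ry":0,"rz":0,"hand":20},{"x":-10,"y":0,"z":-5,"rx":0,"ry":0,"rz":0,"hand":20}]' 60 | grep -E "eef|grasp|contact";  python3 -m creep '[{"x":-20,"y":0.6,"z":0,"rx":0,"ry":0,"rz":0,"hand":20},{"x":-30,"y":0.6,"z":0,"rx":0,"ry":0,"rz":0,"hand":20},{"x":-35,"y":0.6,"z":0,"rx":0,"ry":0,"rz":0,"hand":20},{"x":-35,"y":0.6,"z":0,"rx":0,"ry":0,"rz":0,"hand":20},{"x":-35,"y":0.6,"z":0,"rx":0,"ry":0,"rz":0,"hand":20},{"x":-35,"y":0.6,"z":0,"rx":0,"ry":0,"rz":0,"hand":20},{"x":-35,"y":0.6,"z":0,"rx":0,"ry":0,"rz":0,"hand":20},{"x":-35,"y":0.6,"z":0,"rx":0,"ry":0,"rz":0,"hand":20},{"x":-35,"y":0.6,"z":0,"rx":0,"ry":0,"rz":0,"hand":20},{"x":-35,"y":0.6,"z":0,"rx":0,"ry":0,"rz":0,"hand":20},{"x":-35,"y":0.6,"z":0,"rx":0,"ry":0,"rz":0,"hand":20},{"x":-30,"y":0.6,"z":0,"rx":0,"ry":0,"rz":0,"hand":20},{"x":-25,"y":0.6,"z":0,"rx":0,"ry":0,"rz":0,"hand":20},{"x":-15,"y":0.6,"z":0,"rx":0,"ry":0,"rz":0,"hand":20},{"x":-10,"y":0,"z":0,"rx":0,"ry":0,"rz":0,"hand":20},{"x":-5,"y":0,"z":0,"rx":0,"ry":0,"rz":0,"hand":20}]' 60
python3 -m creep '[{"x":0,"y":0,"z":0,"rx":0,"ry":0,"rz":0.03,"hand":20},{"x":0,"y":0,"z":0,"rx":0,"ry":0,"rz":0.06,"hand":20},{"x":0,"y":0,"z":0,"rx":0,"ry":0,"rz":0.08,"hand":20},{"x":0,"y":0,"z":0,"rx":0,"ry":0,"rz":0.08,"hand":20},{"x":0,"y":0,"z":0,"rx":0,"ry":0,"rz":0.08,"hand":20},{"x":0,"y":0,"z":0,"rx":0,"ry":0,"rz":0.08,"hand":20},{"x":0,"y":0,"z":0,"rx":0,"ry":0,"rz":0.06,"hand":20},{"x":0,"y":0,"z":0,"rx":0,"ry":0,"rz":0.03,"hand":20},{"x":0,"y":0,"z":0,"rx":0,"ry":0,"rz":0,"hand":20},{"x":0,"y":0,"z":0,"rx":0,"ry":0,"rz":0,"hand":20}]' 60
python3 - <<'E'
from h import *
s=sense();print(s['eef_pos'],s['contact_force'],s['qpos'].round(3),s['wrist_torque'])
P=[]
a=cv2.hconcat([grab_frame("top"),grab_frame("side")])
np.save("hang.npy",a)
for n,im in(("top",a[:,:640]),("side",a[:,640:])):
    h=cv2.cvtColor(np.ascontiguousarray(im),cv2.COLOR_RGB2HSV);H,S,V=[h[...,i] for i in range(3)]
    e=px(n,s['eef_pos']+[-20,98,-6]);print(n,e,px(n,s['eef_pos']))
    x,y=e.astype(int);print([b for b in blobs(((H<8)|(H>172))&(S>90)&(V>60),(x-25,y-25,x+25,y+25))])
    x,y=px(n,s['eef_pos']).astype(int);P.append(cv2.resize(im[max(y-60,0):y+90][:150],None,fx=1,fy=1)[:, x-100:x+100])
cv2.imwrite("pics/hang.png",cv2.resize(cv2.hconcat(P),(800,300),interpolation=cv2.INTER_CUBIC)[:,:,::-1])
E
```

```text
eef_pos: [451.2, 239.3, 226.1]
contact_force: [0.1, 0.4, -5.7]
grasp_force: 63.0
clock: 15.88
eef_pos: [516.7, -205.7, 225.6]
tcp_rot: [-3.141, -0.001, 1.699]
contact_force: [0.1, -0.1, -7.9]
opening: 0.479
grasp_force: 63.0
clock: 17.12
eef_pos: [517.0, -205.4, 226.1]
tcp_rot: [-3.142, -0.0, 1.2]
contact_force: [-0.1, 0.6, -6.7]
opening: 0.486
grasp_force: 62.9
[ 517.02237081 -205.39718475  226.06331793] [-0.11796752  0.6486601  -6.70025377] [-0.381  0.226  1.759  0.     1.156 -0.01 ] [-0.03323364  0.01050917 -0.00342082]
top [360.52979666 220.46964291] [394.94105794 214.30335977]
[(np.int32(8), array([361.75, 220.38]), array([361, 219,   3,   4], dtype=int32))]
side [359.42859122 148.32443017] [363.27204901 130.98585273]
[]
```

View pics/hang.png

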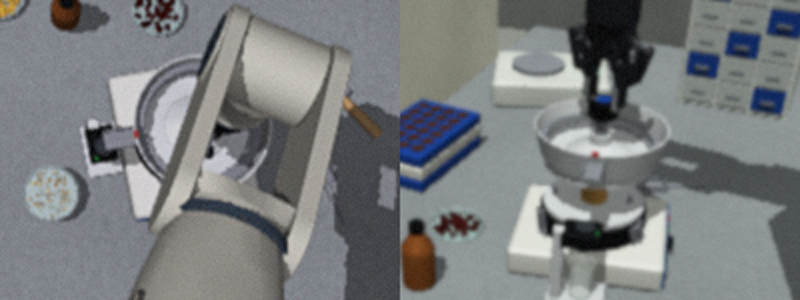

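The bowl hangs above the drive. Its outlet points at the gate in both views, with the red marker at (361.75,220.4) in the top view and about (361,149) in the side view.

```bash
python3 - <<'E'
from h import *
a=np.load("hang.npy");im=np.ascontiguousarray(a[:,640:]).astype(float)
R=im[...,0]-im[...,1:3].max(2); sub=np.clip(R[138:160,348:374]-15,0,None)
yy,xx=np.mgrid[138:160,348:374];s=((xx*sub).sum()/sub.sum(),(yy*sub).sum()/sub.sum());print(sub.max(),s)
im=np.ascontiguousarray(a[:,:640]).astype(float);R=im[...,0]-im[...,1:3].max(2); sub=np.clip(R[210:231,352:372]-15,0,None)
yy,xx=np.mgrid[210:231,352:372];t=((xx*sub).sum()/sub.sum(),(yy*sub).sum()/sub.sum());print(sub.max(),t)
im=np.load("top.npy").astype(float);R=im[...,0]-im[...,1:3].max(2); sub=np.clip(R[250:264,212:226]-15,0,None)
yy,xx=np.mgrid[250:264,212:226];t0=((xx*sub).sum()/sub.sum(),(yy*sub).sum()/sub.sum())
im=np.load("side.npy").astype(float);R=im[...,0]-im[...,1:3].max(2); sub=np.clip(R[310:326,332:348]-15,0,None)
yy,xx=np.mgrid[310:326,332:348];s0=((xx*sub).sum()/sub.sum(),(yy*sub).sum()/sub.sum())
for c,T,S in(([449.2,254.5],t0,s0),([517,-205.5],t,s)):
    p=tri(T,S);d=p[:2]-c;print(p,np.hypot(*d),np.degrees(np.arctan2(d[1],d[0])))
E
```

```text
55.0 (np.float64(360.1121212121212), np.float64(146.71212121212122))
85.0 (np.float64(361.7034764826176), np.float64(220.56646216768917))
[386.3655913  329.83615469  64.87278551] 98.10045422338231 129.8299254190452
[ 496.34859562 -110.37868174  223.77913876] 97.33727801423852 102.24916112591922
```

```bash
python3 -m creep '[{"x":-0.5,"y":0.2,"z":10,"rx":0,"ry":0,"rz":0,"hand":20},{"x":0,"y":0,"z":15,"rx":0,"ry":0,"rz":0,"hand":20},{"x":0,"y":0,"z":14,"rx":0,"ry":0,"rz":0,"hand":20},{"x":0,"y":0,"z":8,"rx":0,"ry":0,"rz":0,"hand":20},{"x":0,"y":0,"z":0,"rx":0,"ry":0,"rz":0,"hand":20}]' 60 | grep -E "eef|grasp|contact";  python3 -m creep '[{"x":0,"y":0,"z":2,"rx":0,"ry":0,"rz":0,"hand":20},{"x":0,"y":0,"z":2,"rx":0,"ry":0,"rz":0,"hand":20},{"x":0,"y":0,"z":2,"rx":0,"ry":0,"rz":0,"hand":20},{"x":0,"y":0,"z":2,"rx":0,"ry":0,"rz":0,"hand":20},{"x":0,"y":0,"z":1,"rx":0,"ry":0,"rz":0,"hand":20},{"x":0,"y":0,"z":0,"rx":0,"ry":0,"rz":0,"hand":20}]' 60; python3 -c "
from rig import *;print(sense()['wrist_torque'])"
```

```text
eef_pos: [516.5, -205.9, 178.1]
contact_force: [0.5, -0.1, -6.3]
grasp_force: 62.8
clock: 18.6
eef_pos: [517.2, -206.2, 170.1]
tcp_rot: [3.141, 0.0, 1.199]
contact_force: [1.1, -1.4, -5.7]
opening: 0.483
grasp_force: 62.9
[-0.0189171  -0.09020773 -0.04388764]
```

```bash
for i in 1; do python3 -m creep '[{"x":0,"y":0,"z":1.5,"rx":0,"ry":0,"rz":0,"hand":20},{"x":0,"y":0,"z":1.5,"rx":0,"ry":0,"rz":0,"hand":20},{"x":0,"y":0,"z":0,"rx":0,"ry":0,"rz":0,"hand":20}]' 60 | grep -E "eef|contact"; done; python3 -m creep '[{"x":0,"y":0,"z":1.5,"rx":0,"ry":0,"rz":0,"hand":20},{"x":0,"y":0,"z":1.5,"rx":0,"ry":0,"rz":0,"hand":20},{"x":0,"y":0,"z":0,"rx":0,"ry":0,"rz":0,"hand":20}]' 60 | grep -E "eef|contact";python3 -m creep '[{"x":0,"y":0,"z":1,"rx":0,"ry":0,"rz":0,"hand":20},{"x":0,"y":0,"z":1,"rx":0,"ry":0,"rz":0,"hand":20},{"x":0,"y":0,"z":0,"rx":0,"ry":0,"rz":0,"hand":20}]' 60| grep -E "eef|contact";python3 -m creep '[{"x":0,"y":0,"z":1,"rx":0,"ry":0,"rz":0,"hand":20},{"x":0,"y":0,"z":1,"rx":0,"ry":0,"rz":0,"hand":20},{"x":0,"y":0,"z":0,"rx":0,"ry":0,"rz":0,"hand":20}]' 60
```

```text
eef_pos: [517.6, -206.4, 167.2]
contact_force: [3.4, -2.1, -7.1]
eef_pos: [517.6, -206.3, 164.2]
contact_force: [4.9, -2.3, -5.9]
eef_pos: [517.5, -206.3, 162.2]
contact_force: [4.7, -2.6, -4.4]
clock: 20.1
eef_pos: [517.5, -206.5, 160.4]
tcp_rot: [3.14, 0.0, 1.199]
contact_force: [4.2, -3.5, -2.5]
opening: 0.483
grasp_force: 63.4
```

```bash
python3 -m creep '[{"x":-0.3,"y":1,"z":1,"rx":0,"ry":0,"rz":0,"hand":20},{"x":0,"y":0,"z":1.5,"rx":0,"ry":0,"rz":0,"hand":20},{"x":0,"y":0,"z":0,"rx":0,"ry":0,"rz":0,"hand":20}]' 60 | grep -E "eef|contact"; python3 -m creep '[{"x":0,"y":0,"z":1,"rx":0,"ry":0,"rz":0,"hand":20},{"x":0,"y":0,"z":1,"rx":0,"ry":0,"rz":0,"hand":20},{"x":0,"y":0,"z":0,"rx":0,"ry":0,"rz":0,"hand":20}]' 60 | grep -E "eef|contact"
python3 - <<'E'
from h import *
a=[grab_frame("top"),grab_frame("side")]
P=[]
for im,(x0,y0,x1,y1) in((a[0],(352,208,378,236)),(a[1],(345,145,378,180))):
    im=im.astype(float);R=im[...,0]-im[...,1:3].max(2);s=np.clip(R[y0:y1,x0:x1]-15,0,None);yy,xx=np.mgrid[y0:y1,x0:x1]
    P.append(((xx*s).sum()/s.sum(),(yy*s).sum()/s.sum()));print(s.max(),P[-1])
p=tri(*P);d=p[:2]-sense()['eef_pos'][:2];print(p,np.hypot(*d),np.degrees(np.arctan2(d[1],d[0])))
c=[i[120:270,280:480] for i in a]
cv2.imwrite("pics/seat.png",cv2.resize(cv2.hconcat(c),(800,300),interpolation=cv2.INTER_CUBIC)[:,:,::-1])
E
```

```text
eef_pos: [517.8, -206.9, 157.4]
contact_force: [3.5, -3.4, -3.1]
eef_pos: [517.8, -206.9, 155.5]
contact_force: [2.4, -3.0, -2.5]
85.0 (np.float64(359.8160621761658), np.float64(223.07512953367876))
54.0 (np.float64(358.03010033444815), np.float64(166.81939799331104))
[ 497.08126389 -111.78136752  158.53846993] 97.31546783124764 102.29501610633494
```

View pics/seat.png

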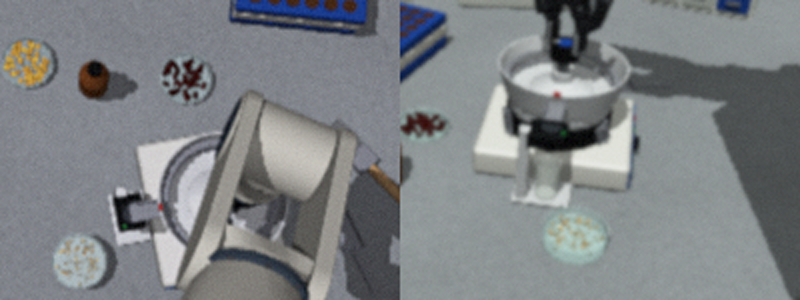

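The bowl is seated: the marker is 93.7 mm above its bench height (nominal 95), with the outlet above the gate. Next I'll lower until the knob bears on the thread.

```bash
A='"rx":0,"ry":0,"rz":0,"hand":20'; python3 -m creep '[{"x":-0.3,"y":0.6,"z":0.7,"rx":0,"ry":0,"rz":0,"hand":20},{"x":0,"y":0,"z":0,"rx":0,"ry":0,"rz":0,"hand":20}]' 60 | grep -E "eef|contact"; python3 -m creep '[{"x":0,"y":0,"z":0.7,"rx":0,"ry":0,"rz":0,"hand":20},{"x":0,"y":0,"z":0,"rx":0,"ry":0,"rz":0,"hand":20}]' 60 | grep -E "eef|contact"; python3 -m creep '[{"x":0,"y":0,"z":0.6,"rx":0,"ry":0,"rz":0,"hand":20},{"x":0,"y":0,"z":0,"rx":0,"ry":0,"rz":0,"hand":20}]' 60 | grep -E "eef|contact"
```

```text
eef_pos: [517.8, -207.0, 154.6]
contact_force: [1.2, -1.1, -1.8]
eef_pos: [517.9, -207.0, 154.1]
contact_force: [-0.9, -0.9, -0.2]
eef_pos: [518.0, -207.0, 153.7]
contact_force: [-1.5, 0.2, 3.3]
```

```bash
python3 -m creep '[{"x":0,"y":0,"z":0.4,"rx":0,"ry":0,"rz":-0.1,"hand":20},{"x":0,"y":0,"z":-0.1,"rx":0,"ry":0,"rz":-0.1,"hand":20},{"x":0,"y":0,"z":-0.1,"rx":0,"ry":0,"rz":-0.1,"hand":20},{"x":0,"y":0,"z":-0.1,"rx":0,"ry":0,"rz":-0.1,"hand":20},{"x":0,"y":0,"z":-0.1,"rx":0,"ry":0,"rz":-0.1,"hand":20},{"x":0,"y":0,"z":-0.1,"rx":0,"ry":0,"rz":-0.1,"hand":20}]' 60; python3 -c "
from rig import *;s=sense();print(s['wrist_torque'],s['qpos'][5])"
```

```text
clock: 22.45
eef_pos: [518.9, -207.9, 154.2]
tcp_rot: [3.141, 0.001, 1.802]
contact_force: [0.2, -2.3, 3.2]
opening: 0.481
grasp_force: 63.7
[-0.4322313  -0.05378353 -0.0785775 ] -0.6141834657578689
```

```bash
python3 -m creep '[{"x":0,"y":0,"z":0.1,"rx":0,"ry":0,"rz":-0.1,"hand":20},{"x":0,"y":0,"z":-0.1,"rx":0,"ry":0,"rz":-0.1,"hand":20}]' 60| grep -E "eef|contact|tcp";python3 -m creep '[{"x":0,"y":0,"z":0,"rx":0,"ry":0,"rz":-0.1,"hand":20},{"x":0,"y":0,"z":-0.1,"rx":0,"ry":0,"rz":-0.1,"hand":20}]' 60| grep -E "eef|contact|tcp"
```

```text
eef_pos: [518.7, -207.6, 153.7]
tcp_rot: [3.141, 0.001, 2.002]
contact_force: [2.0, -2.1, -1.6]
eef_pos: [518.5, -207.4, 153.6]
tcp_rot: [3.141, 0.0, 2.202]
contact_force: [1.2, -1.1, -1.9]
```

```bash
python3 -m creep '[{"x":0,"y":0,"z":-0.1,"rx":0,"ry":0,"rz":-0.1,"hand":20},{"x":0,"y":0,"z":-0.1,"rx":0,"ry":0,"rz":-0.1,"hand":20}]' 60| grep -E "eef|contact|tcp"
```

```text
eef_pos: [518.4, -207.4, 153.7]
tcp_rot: [3.142, 0.0, 2.402]
contact_force: [1.1, -2.2, -1.8]
```

The upward force vanished between 0.6 and 0.8 rad of backward turn, so that was the thread drop. I'll let the knob down onto the thread.

```bash
python3 -m creep '[{"x":0,"y":0,"z":1.5,"rx":0,"ry":0,"rz":0,"hand":20},{"x":0,"y":0,"z":1,"rx":0,"ry":0,"rz":0,"hand":20},{"x":0,"y":0,"z":0,"rx":0,"ry":0,"rz":0,"hand":20}]' 60| grep -E "eef|contact|tcp";python3 -m creep '[{"x":0,"y":0,"z":0.7,"rx":0,"ry":0,"rz":0,"hand":20},{"x":0,"y":0,"z":0,"rx":0,"ry":0,"rz":0,"hand":20}]' 60| grep -E "eef|contact|tcp";python3 -m creep '[{"x":0,"y":0,"z":0.6,"rx":0,"ry":0,"rz":0,"hand":20},{"x":0,"y":0,"z":0,"rx":0,"ry":0,"rz":0,"hand":20}]' 60| grep -E "eef|contact|tcp"
```

```text
eef_pos: [518.3, -207.2, 151.3]
tcp_rot: [-3.142, -0.0, 2.397]
contact_force: [-0.1, -2.4, -2.7]
eef_pos: [518.3, -207.2, 150.7]
tcp_rot: [3.142, -0.0, 2.398]
contact_force: [0.5, -1.6, -2.2]
eef_pos: [518.3, -207.2, 150.2]
tcp_rot: [3.142, -0.0, 2.399]
contact_force: [1.0, -1.2, -2.3]
```

```bash
python3 -m creep '[{"x":0,"y":0,"z":0.6,"rx":0,"ry":0,"rz":0,"hand":20},{"x":0,"y":0,"z":0,"rx":0,"ry":0,"rz":0,"hand":20}]' 60| grep -E "eef|contact";python3 -m creep '[{"x":0,"y":0,"z":0.6,"rx":0,"ry":0,"rz":0,"hand":20},{"x":0,"y":0,"z":0,"rx":0,"ry":0,"rz":0,"hand":20}]' 60| grep -E "eef|contact"; python3 -c "
from rig import *;s=sense();print(s['wrist_torque'],s['qpos'][5],s['clock'])"
```

```text
eef_pos: [518.3, -207.2, 149.6]
contact_force: [1.7, -1.5, -2.6]
eef_pos: [518.4, -207.3, 149.3]
contact_force: [-0.4, 0.4, 2.7]
[ 0.11808251  0.06955357 -0.01234085] -1.2110501776610654 24.575
```

```bash
python3 -m creep '[{"x":0,"y":0,"z":0.16,"rx":0,"ry":0,"rz":0.17,"hand":20},{"x":0,"y":0,"z":0.16,"rx":0,"ry":0,"rz":0.17,"hand":20},{"x":0,"y":0,"z":0.16,"rx":0,"ry":0,"rz":0.17,"hand":20},{"x":0,"y":0,"z":0.16,"rx":0,"ry":0,"rz":0.17,"hand":20},{"x":0,"y":0,"z":0.16,"rx":0,"ry":0,"rz":0.17,"hand":20},{"x":0,"y":0,"z":0.16,"rx":0,"ry":0,"rz":0.17,"hand":20}]' 60| grep -E "eef|contact|tcp"; python3 -c "
from rig import *;s=sense();print(s['wrist_torque'],s['qpos'][5],s['clock'])"
```

```text
eef_pos: [518.7, -207.2, 148.4]
tcp_rot: [3.141, -0.0, 1.373]
contact_force: [1.0, 0.6, 3.2]
[ 0.09643851 -0.11553117  0.09682709] -0.1856317213106574 25.325
```

```bash
python3 -m creep '[{"x":0,"y":0,"z":0.16,"rx":0,"ry":0,"rz":0.17,"hand":20},{"x":0,"y":0,"z":0.16,"rx":0,"ry":0,"rz":0.17,"hand":20},{"x":0,"y":0,"z":0.16,"rx":0,"ry":0,"rz":0.17,"hand":20},{"x":0,"y":0,"z":0.16,"rx":0,"ry":0,"rz":0.17,"hand":20},{"x":0,"y":0,"z":0.16,"rx":0,"ry":0,"rz":0.17,"hand":20},{"x":0,"y":0,"z":0.16,"rx":0,"ry":0,"rz":0.17,"hand":20},{"x":0,"y":0,"z":0.16,"rx":0,"ry":0,"rz":0.17,"hand":20},{"x":0,"y":0,"z":0.16,"rx":0,"ry":0,"rz":0.17,"hand":20}]' 60| grep -E "eef|contact|tcp"; python3 -m creep '[{"x":0,"y":0,"z":0.16,"rx":0,"ry":0,"rz":0.17,"hand":20},{"x":0,"y":0,"z":0.16,"rx":0,"ry":0,"rz":0.17,"hand":20},{"x":0,"y":0,"z":0.16,"rx":0,"ry":0,"rz":0.17,"hand":20},{"x":0,"y":0,"z":0.16,"rx":0,"ry":0,"rz":0.17,"hand":20},{"x":0,"y":0,"z":0.16,"rx":0,"ry":0,"rz":0.17,"hand":20},{"x":0,"y":0,"z":0.16,"rx":0,"ry":0,"rz":0.17,"hand":20},{"x":0,"y":0,"z":0.16,"rx":0,"ry":0,"rz":0.17,"hand":20},{"x":0,"y":0,"z":0.16,"rx":0,"ry":0,"rz":0.17,"hand":20},{"x":0,"y":0,"z":0.16,"rx":0,"ry":0,"rz":0.17,"hand":20},{"x":0,"y":0,"z":0,"rx":0,"ry":0,"rz":0,"hand":20}]' 60| grep -E "eef|contact|tcp"; python3 -c "
from rig import *;s=sense();print(s['wrist_torque'],s['qpos'][5],s['clock'])"
```

```text
eef_pos: [518.9, -207.5, 147.1]
tcp_rot: [3.141, -0.001, 0.014]
contact_force: [1.1, -0.9, 1.2]
eef_pos: [518.6, -207.7, 145.6]
tcp_rot: [-3.141, -0.001, -1.51]
contact_force: [0.0, -3.1, 3.1]
[-0.48551388  0.13197401 -0.09695864] 2.6978278069415054 27.575
```

```bash
python3 -m creep '[{"x":0,"y":0,"z":0,"rx":0,"ry":0,"rz":0,"hand":60},{"x":0,"y":0,"z":0,"rx":0,"ry":0,"rz":0,"hand":60},{"x":0,"y":0,"z":0,"rx":0,"ry":0,"rz":0,"hand":60}]' 60; python3 -m creep '[{"x":0,"y":0,"z":0,"rx":0,"ry":0,"rz":-0.174,"hand":60},{"x":0,"y":0,"z":0,"rx":0,"ry":0,"rz":-0.174,"hand":60},{"x":0,"y":0,"z":0,"rx":0,"ry":0,"rz":-0.174,"hand":60},{"x":0,"y":0,"z":0,"rx":0,"ry":0,"rz":-0.174,"hand":60},{"x":0,"y":0,"z":0,"rx":0,"ry":0,"rz":-0.174,"hand":60},{"x":0,"y":0,"z":0,"rx":0,"ry":0,"rz":-0.174,"hand":60},{"x":0,"y":0,"z":0,"rx":0,"ry":0,"rz":-0.174,"hand":60},{"x":0,"y":0,"z":0,"rx":0,"ry":0,"rz":-0.174,"hand":60},{"x":0,"y":0,"z":0,"rx":0,"ry":0,"rz":-0.174,"hand":60},{"x":0,"y":0,"z":0,"rx":0,"ry":0,"rz":-0.174,"hand":60},{"x":0,"y":0,"z":0,"rx":0,"ry":0,"rz":-0.174,"hand":60},{"x":0,"y":0,"z":0,"rx":0,"ry":0,"rz":-0.174,"hand":60},{"x":0,"y":0,"z":0,"rx":0,"ry":0,"rz":-0.174,"hand":60},{"x":0,"y":0,"z":0,"rx":0,"ry":0,"rz":-0.174,"hand":60},{"x":0,"y":0,"z":0,"rx":0,"ry":0,"rz":-0.174,"hand":60},{"x":0,"y":0,"z":0,"rx":0,"ry":0,"rz":-0.174,"hand":60},{"x":0,"y":0,"z":0,"rx":0,"ry":0,"rz":-0.174,"hand":60},{"x":0,"y":0,"z":0,"rx":0,"ry":0,"rz":-0.174,"hand":60}]' 60
```

```text
clock: 27.95
eef_pos: [518.2, -207.1, 145.1]
tcp_rot: [3.141, 0.0, -1.51]
contact_force: [0.3, 0.3, 0.1]
opening: 0.705
grasp_force: 0.0
clock: 30.2
eef_pos: [518.2, -207.1, 145.2]
tcp_rot: [-3.141, -0.0, 1.627]
contact_force: [-1.0, -1.0, -0.1]
opening: 0.7
grasp_force: 0.0
```

```bash
python3 -m creep '[{"x":0,"y":0,"z":0,"rx":0,"ry":0,"rz":0,"hand":20},{"x":0,"y":0,"z":0,"rx":0,"ry":0,"rz":0,"hand":20},{"x":0,"y":0,"z":0,"rx":0,"ry":0,"rz":0,"hand":20},{"x":0,"y":0,"z":0,"rx":0,"ry":0,"rz":0,"hand":20},{"x":0,"y":0,"z":0,"rx":0,"ry":0,"rz":0,"hand":20}]' 60;python3 -m creep '[{"x":0,"y":0,"z":0.16,"rx":0,"ry":0,"rz":0.17,"hand":20},{"x":0,"y":0,"z":0.16,"rx":0,"ry":0,"rz":0.17,"hand":20},{"x":0,"y":0,"z":0.16,"rx":0,"ry":0,"rz":0.17,"hand":20},{"x":0,"y":0,"z":0.16,"rx":0,"ry":0,"rz":0.17,"hand":20},{"x":0,"y":0,"z":0.16,"rx":0,"ry":0,"rz":0.17,"hand":20},{"x":0,"y":0,"z":0.16,"rx":0,"ry":0,"rz":0.17,"hand":20},{"x":0,"y":0,"z":0.16,"rx":0,"ry":0,"rz":0.17,"hand":20},{"x":0,"y":0,"z":0.16,"rx":0,"ry":0,"rz":0.17,"hand":20}]' 60| grep -E "eef|contact|tcp|open|gras"
```

```text
clock: 30.82
eef_pos: [518.6, -207.2, 145.6]
tcp_rot: [3.141, 0.0, 1.619]
contact_force: [-0.2, 2.6, 4.8]
opening: 0.482
grasp_force: 60.2
eef_pos: [518.8, -207.4, 144.4]
tcp_rot: [3.141, -0.001, 0.254]
contact_force: [0.4, 1.0, 3.8]
opening: 0.484
grasp_force: 60.1
```

```bash
python3 -m creep '[{"x":0,"y":0,"z":0.16,"rx":0,"ry":0,"rz":0.17,"hand":20},{"x":0,"y":0,"z":0.16,"rx":0,"ry":0,"rz":0.17,"hand":20},{"x":0,"y":0,"z":0.16,"rx":0,"ry":0,"rz":0.17,"hand":20},{"x":0,"y":0,"z":0.16,"rx":0,"ry":0,"rz":0.17,"hand":20},{"x":0,"y":0,"z":0.16,"rx":0,"ry":0,"rz":0.17,"hand":20},{"x":0,"y":0,"z":0.16,"rx":0,"ry":0,"rz":0.17,"hand":20},{"x":0,"y":0,"z":0.16,"rx":0,"ry":0,"rz":0.16,"hand":20},{"x":0,"y":0,"z":0,"rx":0,"ry":0,"rz":0,"hand":20},{"x":0,"y":0,"z":0,"rx":0,"ry":0,"rz":0,"hand":20}]' 60
python3 - <<'E'
from h import *
print(sense()['wrist_torque'])
a=[grab_frame("top"),grab_frame("side")]
P=[]
for im,(x0,y0,x1,y1) in((a[0],(352,208,378,236)),(a[1],(345,145,378,180))):
    im=im.astype(float);R=im[...,0]-im[...,1:3].max(2);s=np.clip(R[y0:y1,x0:x1]-15,0,None);yy,xx=np.mgrid[y0:y1,x0:x1]
    P.append(((xx*s).sum()/s.sum(),(yy*s).sum()/s.sum()))
print(tri(*P))
c=[i[100:300,240:440] for i in a]
cv2.imwrite("pics/end.png",cv2.resize(cv2.hconcat(c),(800,400),interpolation=cv2.INTER_CUBIC)[:,:,::-1])
E
```

```text
clock: 32.95
eef_pos: [518.7, -207.6, 143.2]
tcp_rot: [-3.141, -0.001, -0.916]
contact_force: [-0.0, -2.5, 4.7]
opening: 0.482
grasp_force: 60.2
[-0.34932769 -0.10628186 -0.03175097]
[ 496.95303438 -112.17339314  158.66139935]
```

View pics/end.png

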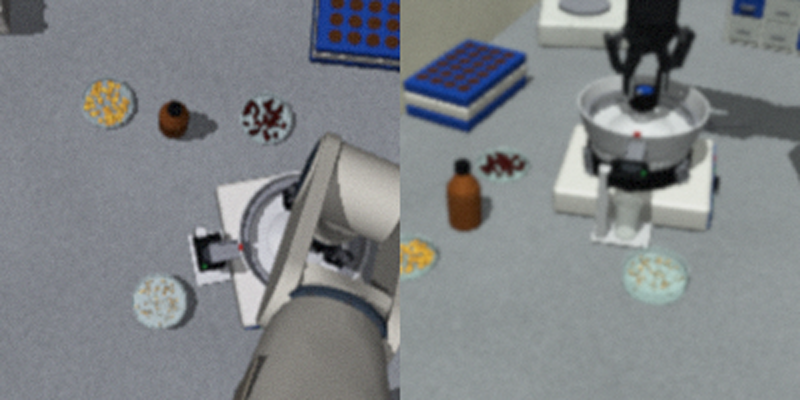

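The final picture shows the bowl still seated, its outlet over the gate, the knob gripped and the dishes, bottle and cup where they were. The knob has turned 6.44 rad forward and come down 6.1 mm, so I'm handing in.

```bash
python3 -c "
from rig import *;print(sign_off())"
```

```text
the job is handed in; nothing more can be done
None
```

I handed the job in at about 33 s with the bowl seated on both pins and its outlet over the gate, and the knob turned back past the thread drop, then about one turn forward (6.44 rad, 6.1 mm down), started, not tightened and still gripped; the first grip slipped off the knob and was redone, and the backward turn ran about 0.45 rad past the drop before I let the knob down onto the thread.

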